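# Take off an angle with a bevel gauge and set the saw guide to it

### The arm

A 6-joint arm with a two-finger parallel gripper is mounted at the origin on a cart in front of the work surface, level with it; the furniture and walls round the work are solid. World frame = base frame: x ahead of the robot, y to its left, z up, the work surface at z = 0. Lengths are in m, angles in rad, forces in N, time in s.
With the tool pointing down it reaches from about 0.3 to 0.875 m from the base axis. Payload 6.4 kg.
Tool frame: the origin (TCP) lies midway between the tips of the shut fingers; the grasp point (between the pads) lies 19 mm behind it (ctrl.tcp_to_grasp is the distance from the TCP to the grasp point, in m); z points along the fingers, y is the direction in which the jaws open and shut (so a half turn about z gives the same grasp; the last joint's range is limited). The gripper opens to 85 mm and grips with 20 to 120 N. Pads are 22 mm wide; open, the fingers measure 114 mm over their backs; the gripper's body (76 mm by 85 mm) begins 54 mm behind the grasp point. The pads swing forward as they close: fully open they stand 13 mm farther back than shut.
Start: joints at [1.074, 0.181, 1.607, -0, 1.354, -0.206], TCP at [0.165, 0.551, 0.231] pointing down, gripper open.
Joint ranges: [-2.99, 2.99], [-0.89, 2.07], [0.3, 2.58], [-1.14, 4.28], [0, 2.63], [-3.12, 3.12]. Speed limits (rad/s): [2.57, 2.57, 3.01, 3.14, 3.14, 3.14].

### API

Orientations are given as a unit quaternion [w, x, y, z].
In Python, from bench import monitor, imaging, order, spotter, ctrl gives the robot as it stands.
- The arm moves only by the shell command python3 -m pendant 'ROWS'. ROWS is JSON, a list that holds one entry, the list of rows, each a list of 5 numbers: the shift along the world's x, y, z in mm, then the turn about the world's z in degrees, then the finger opening in mm, from 0 to 85.4. A call has 1 to 8 rows; each row shifts and turns the commanded pose from where the row before left it; what a row does not reach is not made up. A row lasts 1/8 s, in which the tool goes at most 62.5 mm and 10.7 degrees, less where a joint would pass 70% of its speed; a pose out of reach is approached as far as the arm can. A call with a gripper value outside its range is refused whole. The fingers move at their own pace and stop on an object; the grip force is fixed at half the most. Time passes only in rows, so rows that do not move let the fingers close. It gives the time, the measured TCP pose, the force and the opening at its end, in the units of the state.
- monitor.get_obs(): the state, without advancing time (a new reading comes with each control period).
- imaging.camera(name): name is "side" or "top"; returns a dict with "img" (384x512x3 uint8, red, green, blue), "vfov" (degrees; the focal length in pixels is half the picture's height over the tangent of half this angle, whatever the lens; pixels are square), "cx", "cy" (the principal point, pixels), "distortion" ([k1, k2, p1, p2, k3] as OpenCV has them; the pictures are not rectified), "origin" and "orientation" of the camera in the world. Camera axes: x right, y down, z forward; pixel columns grow to the right and rows downward; lengths in m; the calibration is good to about 2 mm. A picture is of the moment at which its call begins. There is no depth.
- order.hand_in(): hands the job in, once; it reports no verdict.
Trained networks look in the newest picture that a camera, given by its name, has taken for a name from the list of things; names that differ only in an ending like _2 or _b are one class to them, and where a whole thing is asked for, a point or a joint stands for the part that bears it (a point fixed in the world has none). Each returns a list of dicts, best first, with "confidence" (0 to 1); they miss things now and then, are a little off and sometimes report something else, mostly with a low value. They report only what shows in the picture. A call takes as long as a camera call.
- spotter.recognise(camera, thing): "at" ([x, y, z] in m, in the coordinates of the camera as it stood for that picture, good to about 4 mm: the middle of the surface that is visible of it).
- spotter.tip_of(camera, thing): "at" ([x, y, z] in m, in the coordinates of the camera as it stood for that picture, good to about 4 mm: a listed point, or the origin of a listed thing).
The state is a dict: "time_s": time; "q": joint angles; "dq": joint speeds; "joint_efforts": joint torques, N m; "eef_pos": TCP position; "eef_rot": TCP orientation; "wrist_force": force on the tool from outside, world axes, zero at the start; "torque": the same for the moment, N m; "opening": opening from 0.0 (shut) to 1.0 (fully open).
Only numpy, scipy, OpenCV 4.12 (cv2) and the standard library are available. Lean on these libraries where they do the work, as an engineer would, in place of code of your own. Each camera call takes 0.05 s, during which the arm holds its last target. There are 200 camera calls.

### The job

Take the angle of the screwed-down batten corner with the bevel gauge: push it snugly into the inside of the corner, stock along the long batten and blade flat along the other, and there turn its wing nut clockwise until tight. Then carry the locked gauge to the saw guide and, stock along the guide's rail, slide it fully home against the stop block so that its blade swings the fence round to the same angle; leave it seated there, still locked. Move the fence only with the gauge, never with the gripper, and do not shift the other things on the bench.

Things in the scene. Friction and masses are not known exactly. Their poses are not given: they have to be found in the camera images.
- bevel_grip (a point): Loose bevel gauge, 0.37 kg: dark wooden stock 130 long, 24 wide, 22 high, hinged steel blade. Point: centre of the raised grip block on the stock (50 long, 20 wide; top 50 above the gauge's underside, this point 34), so fingertips can stay above the 10 mm battens. x runs along the stock away from the pivot, which is 70 mm off along -x; z up.
- bevel_pivot (a point): Pivot axis of the gauge in a round knuckle of radius 12 at the stock's end, 5 mm above the underside; axes as bevel_grip. Stock, knuckle and blade are all 24 wide, centred on the pivot: seated in an inside corner of angle A, the knuckle touches both faces, pivot 12 from each face and 12/tan(A/2) along them from the corner.
- blade_end (a point): Point on the blade's centre line 120 mm from the pivot, 3 above the underside; x along the blade. Blade 24 wide, 5 thick, round end 132 from the pivot. At the start 1.45 to 1.6 rad counter-clockwise (from above) from the stock, wider than the pattern; its hinge is stiff (0.22 N m, also before tightening) and stays where pushed.
- wing_grip (a point): Centre of the upright bar of the brass wing nut over the pivot, 43.5 mm above the gauge's underside. Bar 44 long, 9 thick, from 29.5 to 57.5 above the underside, a round foot below it; x along the bar. It turns about the vertical pivot axis.
- bevel_wing (a joint): Wing nut that locks the gauge: 0 slack, 1.35 rad end of travel, growing as it turns clockwise seen from above (0.04 N m); counts as tight above 1.0. At 0 its bar lies 0.65 rad counter-clockwise from the stock's x.
- pattern_rail: Long batten of the pattern corner, pale wood, 28 wide, 10 high, fixed. Origin on the bench where the inner faces of both battens meet. x along its inner face (batten from -40 to 200 mm), y into the inside of the corner (the batten lies on the -y side).
- pattern_rafter: Other batten of the pattern, pale wood, 180 long, 28 wide, 10 high, fixed. Origin as pattern_rail; x along its inner face away from the corner, 0.95 to 1.35 rad counter-clockwise from pattern_rail's x: the angle to copy. The batten lies on its own +y side.
- guide_rail: Fixed rail of the saw guide, brown wood with a steel face, 28 wide, 10 high. Origin on the bench at the fence's hinge axis. x along the rail, whose inner face is at y = -12 mm (from x = -40 to 200); a steel stop block, 10 high, faces +x at x = -12, so a fully seated gauge has its pivot at this origin. y points into the corner. Its x is 90 degrees clockwise from pattern_rail's x.
- fence_end (a point): Point on the swinging fence's inner face, 180 mm along it from the hinge axis and 12 off the axis, at its top (10 high). x along the fence away from the hinge; the fence (from 24 to 190 along, 24 wide) lies on the +y side. Starts 0.78 to 0.9 rad counter-clockwise from guide_rail's x, narrower than the pattern; drags lightly (0.08 N m), stays where pushed.
- sanding_block: Bystander: brown paper-wrapped sanding block, 60 x 112 x 34 mm; origin at the centre of its underside. Leave alone.
- offcut_2: Bystander: small pine offcut, 45 x 60 x 30 mm; origin at the centre of its underside. Leave alone.

How it is judged:
By the outcome, as a careful person would: the job done as asked, in the order asked, and still so for the second after the job is handed in, with the robot touching nothing.
It also fails if it takes over 69 s, if anything falls off the work surface, if the arm or the gripper's body presses on something with over 40 N, if the wrist force passes 120 N, or if a joint passes its speed limit or range.

## Working session

There is one attempt and no reset: what is moved stays moved. The work goes in short steps, Python scripts to look and compute and a shell command to move; the robot and the scene stay as the last step left them, time stands still between calls to the robot, and variables do not carry over. Pictures are saved under pics/ and viewed, about 8 in all and at most 12, crops included, and the job is handed in when it is done.

```bash
mkdir -p pics; ls; cat > h.py <<'E'
import numpy as np, cv2
from scipy.spatial.transform import Rotation as R
from bench import monitor, imaging, order, spotter, ctrl
def rot(q): return R.from_quat([q[1],q[2],q[3],q[0]])
def cam(n):
    c=imaging.camera(n); h=c['img'].shape[0]; f=h/2/np.tan(np.radians(c['vfov'])/2)
    c['K']=np.array([[f,0,c['cx']],[0,f,c['cy']],[0,0,1]]); c['Rm']=rot(c['orientation']).as_matrix(); c['o']=np.array(c['origin']); c['D']=np.array(c['distortion'],float); return c
def save(c,n,crop=None,s=1):
    im=c['img'][:,:,::-1]
    if crop: x0,y0,x1,y1=crop; im=im[y0:y1,x0:x1]
    cv2.imwrite('pics/'+n,cv2.resize(im,None,fx=s,fy=s,interpolation=cv2.INTER_CUBIC))
def w(c,p): return c['o']+c['Rm']@np.array(p)
def px2w(c,uv,z):
    p=cv2.undistortPoints(np.array(uv,float).reshape(-1,1,2),c['K'],c['D']).reshape(-1,2)
    d=np.c_[p,np.ones(len(p))]@c['Rm'].T; return c['o']+d*((z-c['o'][2])/d[:,2])[:,None]
def w2px(c,P):
    P=np.array(P,float).reshape(-1,3); rv=cv2.Rodrigues(c['Rm'].T)[0]
    return cv2.projectPoints(P,rv,-c['Rm'].T@c['o'],c['K'],c['D'])[0].reshape(-1,2)
E
python3 - <<'E'
from h import *
for n in ['top','side']:
    c=cam(n); save(c,n+'0.png',s=1.5); print(n,c['o'].round(3),c['Rm'][:,2].round(2),c['K'][0,0].round(1))
    for t in ['bevel_grip','bevel_pivot','blade_end','wing_grip','pattern_rail','pattern_rafter','guide_rail','fence_end','sanding_block','offcut_2']:
        r=spotter.tip_of(n,t)
        print(t,[(np.r_[w(c,d['at'])*1000].round(0).tolist(),round(d['confidence'],2)) for d in r[:2]])
print(monitor.get_obs())
E
```

```text
pics
top [0.372 0.132 1.084] [ 0.12 -0.03 -0.99] 372.0
bevel_grip [([561.0, 65.0, 33.0], 0.97)]
bevel_pivot [([546.0, 131.0, 8.0], 0.61)]
blade_end [([663.0, 151.0, -3.0], 0.77), ([543.0, 136.0, 45.0], 0.64)]
wing_grip [([544.0, 139.0, 45.0], 0.52)]
pattern_rail [([422.0, 340.0, -0.0], 0.84)]
pattern_rafter [([420.0, 339.0, -3.0], 0.67)]
guide_rail [([567.0, -187.0, 1.0], 0.85)]
fence_end [([423.0, 339.0, -1.0], 0.74), ([452.0, -327.0, 7.0], 0.58)]
sanding_block [([422.0, 337.0, 1.0], 0.2)]
offcut_2 [([555.0, 433.0, 2.0], 0.8)]
side [ 0.203 -0.759  0.502] [ 0.3   0.84 -0.44] 391.4
bevel_grip [([558.0, 67.0, 33.0], 0.76), ([454.0, -326.0, 12.0], 0.73)]
bevel_pivot [([546.0, 130.0, 1.0], 0.88)]
blade_end [([663.0, 155.0, 2.0], 0.63), ([544.0, 132.0, 43.0], 0.62)]
wing_grip [([546.0, 131.0, 44.0], 0.74)]
pattern_rail [([421.0, 336.0, -4.0], 0.67), ([548.0, 133.0, 2.0], 0.5)]
pattern_rafter [([425.0, 336.0, -3.0], 0.66)]
guide_rail [([566.0, -193.0, -3.0], 0.61)]
fence_end [([453.0, -323.0, 11.0], 0.9)]
sanding_block [([430.0, 39.0, -5.0], 0.8)]
offcut_2 [([558.0, 429.0, 0.0], 0.48), ([423.0, 339.0, -5.0], 0.38)]
{'time_s': 1.1, 'q': array([ 1.07371275e+00,  1.80791250e-01,  1.60702398e+00, -1.96974953e-05,
        1.35379522e+00, -2.06280932e-01]), 'dq': array([ 0.0009726 , -0.00027321,  0.0013116 , -0.00188554,  0.00108888,
        0.00117311]), 'joint_efforts': array([ 1.06175183e-03, -4.44832313e+01, -3.51693928e+01, -1.40267343e-04,
        3.98540315e-04, -2.25666508e-05]), 'eef_pos': array([0.16484487, 0.55086705, 0.23128177]), 'eef_rot': array([ 5.96299019e-06,  1.44887431e-01,  9.89448145e-01, -1.16690566e-05]), 'wrist_force': array([ 0.53455644, -0.1681567 , -0.42522852]), 'torque': array([ 0.00285714,  0.01105892, -0.01616362]), 'opening': 0.9976100081712455}
```

View pics/top0.png

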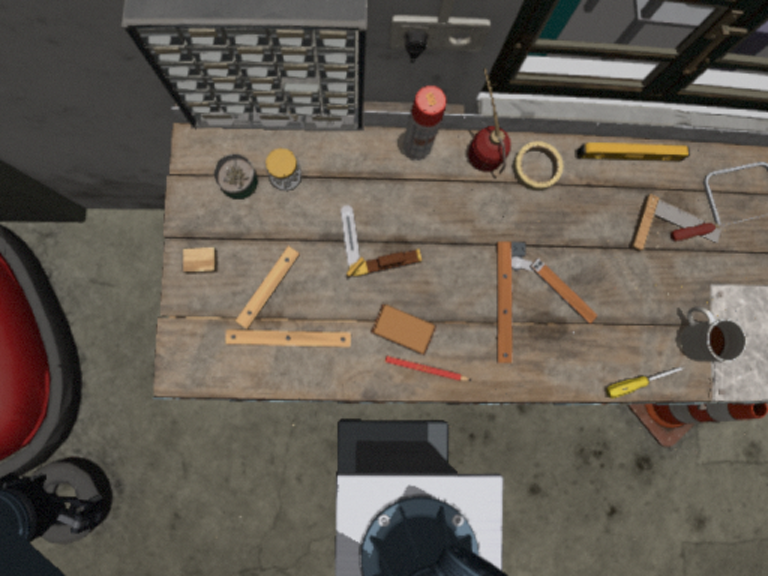

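View pics/side0.png

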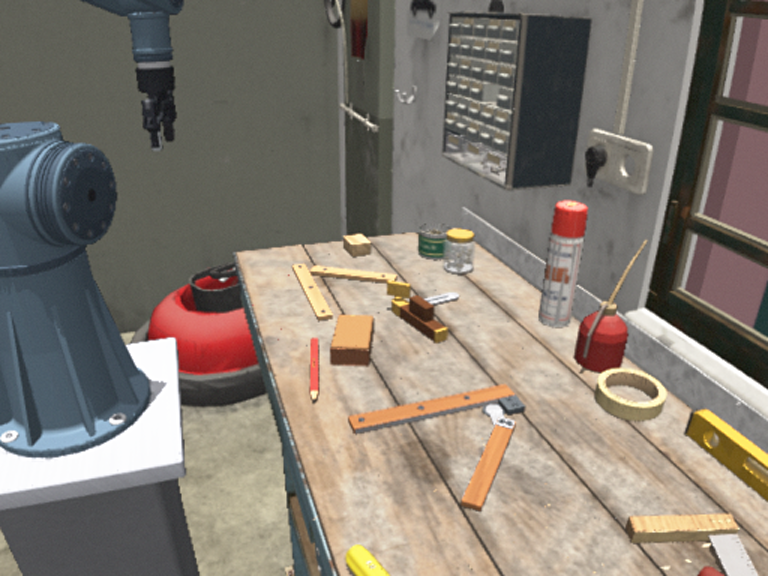

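The views show the pattern corner at left (top px ~240,330) with its rail running along −y. The gauge is in the middle with its pivot at ~355,268. The guide is at ~505,250, its rail running toward the robot. Next I'll rectify the top view onto the z=10 mm plane and fit the angles.

```bash
cat >> h.py <<'E'
def ortho(c,z,x0,x1,y0,y1,s=2):
    # rows: x from x1 down to x0; cols: y from y1 down to y0; s px per mm
    X=np.arange(x1,x0,-1/s); Y=np.arange(y1,y0,-1/s)
    g=np.stack(np.meshgrid(X,Y,indexing='ij')+[np.full((len(X),len(Y)),z)] if False else [*np.meshgrid(X,Y,indexing='ij'),np.full((len(X),len(Y)),float(z))],-1)
    m=w2px(c,g.reshape(-1,3)/1000).reshape(len(X),len(Y),2).astype(np.float32)
    return cv2.remap(c['img'],m[...,0],m[...,1],cv2.INTER_CUBIC)[:,:,::-1].copy()
E
python3 - <<'E'
from h import *
c=cam('top')
for nm,(x0,x1,y0,y1),lo,hi in [('pat',(370,590,150,400),(12,85,150),(28,255,255)),('gui',(350,600,-350,-150),(4,115,90),(16,255,255))]:
    o=ortho(c,10,x0,x1,y0,y1,2); hsv=cv2.cvtColor(o,cv2.COLOR_BGR2HSV)
    m=cv2.inRange(hsv,lo,hi); m=cv2.morphologyEx(m,cv2.MORPH_CLOSE,np.ones((9,9)));m=cv2.morphologyEx(m,cv2.MORPH_OPEN,np.ones((11,11)))
    cs=cv2.findContours(m,cv2.RETR_EXTERNAL,cv2.CHAIN_APPROX_NONE)[0]
    for k in sorted(cs,key=cv2.contourArea)[::-1][:3]:
        r=cv2.minAreaRect(k); b=cv2.boxPoints(r)
        cv2.polylines(o,[b.astype(int)],True,(255,0,255),1)
        P=np.c_[x1-b[:,1]/2,y1-b[:,0]/2]; e=max([P[1]-P[0],P[2]-P[1]],key=np.linalg.norm)
        print(nm,cv2.contourArea(k)/4,P.round(1).tolist(),np.degrees(np.arctan2(e[1],e[0])).round(2),np.array(r[1])/2)
    cv2.imwrite(f'pics/{nm}1.png',o)
a=cv2.imread('pics/pat1.png');b=cv2.imread('pics/gui1.png')
H=max(a.shape[0],b.shape[0]); f=lambda i:cv2.copyMakeBorder(i,0,H-i.shape[0],0,0,0)
o=np.hstack([f(a),f(b)]);cv2.imwrite('pics/both1.png',cv2.resize(o,None,fx=800/o.shape[1],fy=800/o.shape[1]))
E
```

```text
pat 6278.625 [[393.20001220703125, 379.6000061035156], [422.6000061035156, 379.3999938964844], [421.5, 150.39999389648438], [392.20001220703125, 150.5]] -90.27 [229.08337402  29.3349514 ]
pat 4799.5 [[437.8999938964844, 363.79998779296875], [589.0, 265.79998779296875], [573.5, 242.0], [422.5, 339.8999938964844]] -32.95 [ 28.41913986 180.04537964]
gui 5646.5 [[367.5, -150.0], [600.0, -150.0], [600.0, -175.5], [367.5, -175.5]] 0.0 [ 25.49999619 232.49996948]
gui 3309.625 [[543.5999755859375, -227.3000030517578], [562.0, -244.5], [462.1000061035156, -351.6000061035156], [443.79998779296875, -334.5]] -132.96 [146.46890259  25.11336136]
```

View pics/both1.png

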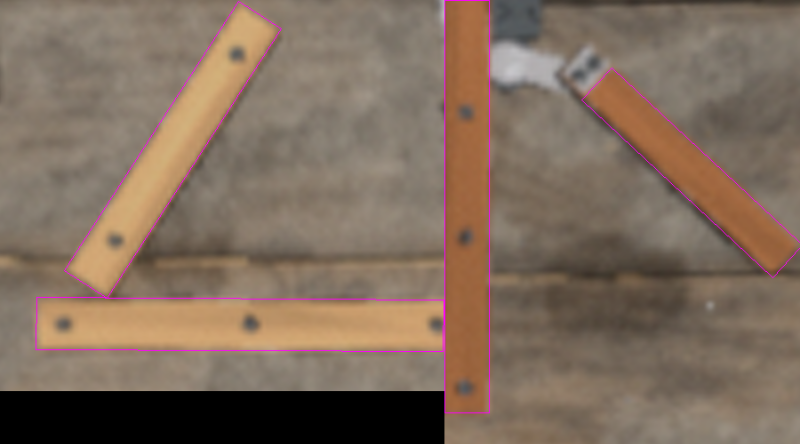

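```bash
python3 -m pendant '[[[33,-40,-9,-5,85],[33,-40,-9,-5,85],[33,-40,-9,-5,85],[33,-40,-9,-5,85],[33,-40,-9,-5,85],[33,-40,-9,-5,85],[33,-40,-9,-5,85],[33,-40,-9,-5,85]]]' && python3 -m pendant '[[[33,-41,-9,-5,85],[33,-41,-9,-5,85],[33,-41,-9,-5,60],[31,-42,-9,-6,60],[0,0,0,0,60]]]'
python3 - <<'E'
from h import *
def yaw(): 
    y=rot(monitor.get_obs()['eef_rot']).as_matrix(); return np.degrees(np.arctan2(y[1,1],y[0,1]))
for n in ['side','top']:
    c=cam(n)
    for t in ['bevel_grip','bevel_pivot','wing_grip']:
        r=spotter.tip_of(n,t)
        print(n,t,[((w(c,d['at'])*1000).round(0).tolist(),round(d['confidence'],2)) for d in r[:2]])
save(c,'t2.png',crop=(150,110,350,260),s=3)
o=monitor.get_obs(); print(o['eef_pos'],yaw(),o['opening'],o['q'].round(2))
E
```

```text
time_s: 2.15
eef_pos: [0.4299, 0.2295, 0.1593]
eef_rot: [0.0, 0.476, 0.88, 0.0]
wrist_force: [0.1, 1.0, 0.6]
opening: 0.993
time_s: 2.78
eef_pos: [0.5604, 0.0628, 0.1227]
eef_rot: [0.0, 0.629, 0.777, -0.0]
wrist_force: [0.0, 0.7, -0.2]
opening: 0.704
side bevel_grip [([559.0, 65.0, 37.0], 0.58)]
side bevel_pivot [([544.0, 131.0, 1.0], 0.91)]
side wing_grip [([543.0, 131.0, 44.0], 0.48)]
top bevel_grip [([558.0, 66.0, 34.0], 0.93), ([556.0, 433.0, -1.0], 0.64)]
top bevel_pivot [([545.0, 132.0, 6.0], 0.87)]
top wing_grip [([453.0, -330.0, 7.0], 0.17)]
[0.55851118 0.06689424 0.12361928] 12.439193055658338 0.7018323567503639 [-0.09  0.27  1.73  0.    1.14 -0.31]
```

View pics/t2.png

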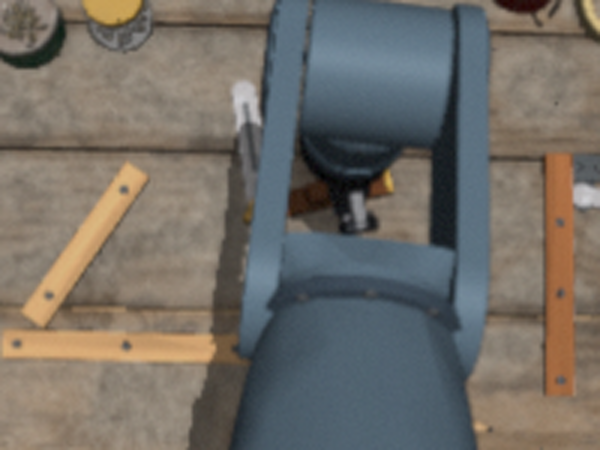

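The arm is over the grip block in the top crop (~345,205), and the network readings agree within 2 mm. Next: descend and grip.

```bash
python3 -m pendant '[[[1,-1,-40,0,60],[0,0,-40,0,60],[0,0,-28,0,60],[0,0,0,0,60],[0,0,0,0,10],[0,0,0,0,10],[0,0,0,0,10],[0,0,0,0,10]]]'; python3 -m pendant '[[[0,0,0,0,10],[0,0,0,0,10]]]'
python3 - <<'E'
from h import *
o=monitor.get_obs(); print(o['eef_pos'],rot(o['eef_rot']).as_matrix()[:2,1],o['opening'],o['wrist_force'],o['torque'])
c=cam('side'); save(c,'s3.png',crop=(200,150,400,300),s=3)
E
```

```text
time_s: 4.18
eef_pos: [0.5611, 0.0649, 0.0174]
eef_rot: [0.001, 0.627, 0.779, 0.001]
wrist_force: [-1.8, 0.0, 5.4]
opening: 0.252
time_s: 4.42
eef_pos: [0.5611, 0.0649, 0.0174]
eef_rot: [0.001, 0.627, 0.779, 0.001]
wrist_force: [-2.5, 0.6, 5.4]
opening: 0.256
[0.56114878 0.06490318 0.01738143] [0.976812   0.21408084] 0.25570470509488463 [-2.52579913  0.60083313  5.35785045] [0.05897386 0.27504461 0.17784371]
```

View pics/s3.png

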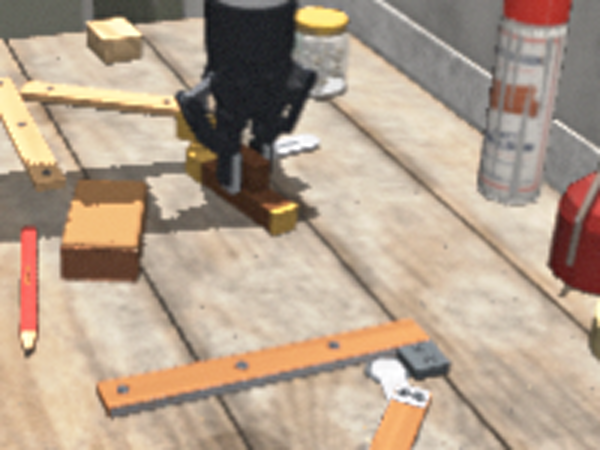

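Gripped; the opening is right for a 20 mm block. Now I'll lift, turn the stock parallel to the pattern rail and carry it into the corner, clear of the rafter and the sanding block.

```bash
python3 -m pendant '[[[0,0,30,0,10],[0,0,25,0,10],[-20,27,0,-4,10],[-20,27,0,-4.3,10],[-21,27,0,-4.3,10],[0,0,-20,0,10],[0,0,-20,0,10],[0,0,-13,0,10]]]';  python3 -m pendant '[[[0,0,0,0,10],[0,0,0,0,10]]]'
python3 - <<'E'
from h import *
o=monitor.get_obs(); J=rot(o['eef_rot']).as_matrix()[:2,1];print(o['eef_pos'],np.degrees(np.arctan2(J[1],J[0])),o['opening'],o['wrist_force'],o['torque'])
for n in ['side','top']:
    c=cam(n)
    for t in ['bevel_grip','bevel_pivot','blade_end','wing_grip']:
        r=spotter.tip_of(n,t)
        print(n,t,[((w(c,d['at'])*1000).round(0).tolist(),round(d['confidence'],2)) for d in r[:2]])
save(c,'t4.png',crop=(140,110,300,250),s=4)
E
```

```text
time_s: 5.48
eef_pos: [0.4983, 0.146, 0.017]
eef_rot: [-0.0, 0.709, 0.706, -0.0]
wrist_force: [-15.3, 4.2, 44.4]
opening: 0.251
time_s: 5.72
eef_pos: [0.4992, 0.1458, 0.0176]
eef_rot: [0.0, 0.709, 0.705, 0.0]
wrist_force: [0.7, 0.4, -4.6]
opening: 0.255
[0.49915541 0.14578128 0.01759706] -0.27309917133384876 0.25530473044929936 [ 0.66240961  0.42059896 -4.64366076] [-0.08217834 -0.01047096  0.02952171]
side bevel_grip [([619.0, 201.0, 4.0], 0.65), ([500.0, 145.0, 35.0], 0.64)]
side bevel_pivot [([501.0, 215.0, 3.0], 0.62)]
side blade_end [([423.0, 337.0, -3.0], 0.73), ([620.0, 207.0, -2.0], 0.55)]
side wing_grip [([500.0, 217.0, 45.0], 0.58)]
top bevel_grip [([621.0, 202.0, -2.0], 0.41)]
top bevel_pivot []
top blade_end [([620.0, 200.0, -1.0], 0.45)]
top wing_grip []
```

View pics/t4.png

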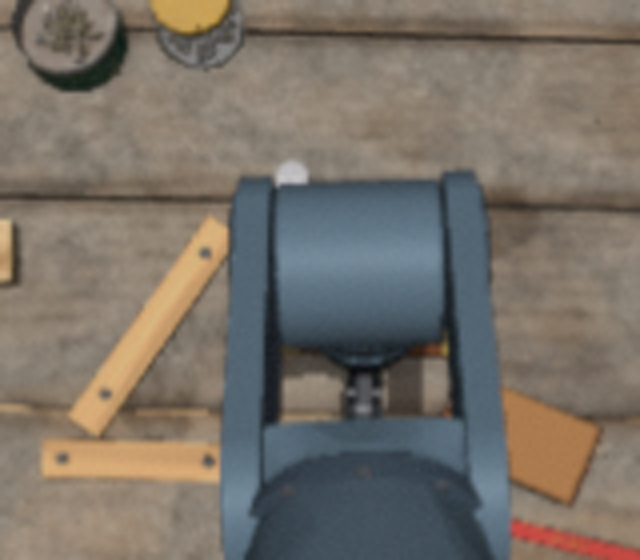

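Held parallel to the rail (jaw heading −0.27°) with the pivot at ~(500,216); the blade tip shows at (290,172), clear of the rafter. Now I'll slide it in diagonally.

```bash
python3 -m pendant '[[[-8,12,0,0,10],[-8,12,0,0,10],[-8,12,0,0,10],[-8,12,0,0,10],[-8,12,0,0,10],[-8,12,0,0,10],[-8,12,0,0,10],[0,0,0,0,10]]]';  python3 -m pendant '[[[-4,6,0,0,10],[-2,0,0,0,10],[-2,0,0,0,10],[0,0,0,0,10]]]'
```

```text
time_s: 7.22
eef_pos: [0.4416, 0.2309, 0.017]
eef_rot: [-0.0, 0.708, 0.706, -0.0]
wrist_force: [-1.3, -0.2, -3.2]
opening: 0.249
time_s: 7.72
eef_pos: [0.4348, 0.2358, 0.0173]
eef_rot: [-0.0, 0.709, 0.705, 0.0]
wrist_force: [0.0, -0.7, -3.8]
opening: 0.249
```

```bash
python3 - <<'E'
from h import *
o=monitor.get_obs(); J=rot(o['eef_rot']).as_matrix()[:2,1];print(o['eef_pos'],np.degrees(np.arctan2(J[1],J[0])),o['opening'],o['wrist_force'],o['torque'])
for n in ['side']:
    c=cam(n)
    for t in ['bevel_grip','bevel_pivot','blade_end','wing_grip']:
        r=spotter.tip_of(n,t)
        print(n,t,[((w(c,d['at'])*1000).round(0).tolist(),round(d['confidence'],2)) for d in r[:2]])
E
```

```text
[0.43484205 0.23577445 0.01730359] -0.2713023676969074 0.2490482921884497 [ 0.02057684 -0.71463185 -3.76345688] [-0.06569069  0.01586688  0.00070053]
side bevel_grip [([435.0, 237.0, 37.0], 0.88)]
side bevel_pivot [([439.0, 306.0, 3.0], 0.91)]
side blade_end [([542.0, 247.0, -1.0], 0.49)]
side wing_grip [([439.0, 307.0, 46.0], 0.55), ([557.0, 430.0, -3.0], 0.29)]
```

```bash
python3 -m pendant '[[[-1,0,0,0,10],[0,0,0,0,10]]]'; python3 -m pendant '[[[-1,0,0,0,10],[0,0,0,0,10]]]'; python3 -m pendant '[[[-1,0,0,0,10],[0,0,0,0,10]]]'; python3 -m pendant '[[[-1,0,0,0,10],[0,0,0,0,10]]]'
```

```text
time_s: 8.22
eef_pos: [0.4341, 0.2359, 0.0174]
eef_rot: [0.0, 0.709, 0.706, 0.0]
wrist_force: [1.0, -1.0, -4.6]
opening: 0.25
time_s: 8.48
eef_pos: [0.4338, 0.2359, 0.0176]
eef_rot: [0.001, 0.709, 0.706, 0.001]
wrist_force: [3.8, -0.2, -4.8]
opening: 0.246
time_s: 8.72
eef_pos: [0.4337, 0.236, 0.0179]
eef_rot: [0.001, 0.709, 0.706, 0.001]
wrist_force: [6.6, -0.9, -6.6]
opening: 0.25
time_s: 8.98
eef_pos: [0.4336, 0.2361, 0.0182]
eef_rot: [0.002, 0.709, 0.706, 0.002]
wrist_force: [9.0, -0.8, -7.1]
opening: 0.258
```

Rail contact at x=433.6, where expected. Next: into the corner along +y.

```bash
python3 -m pendant '[[[1,4,0,0,10],[0,2,0,0,10],[0,0,0,0,10]]]'; python3 -m pendant '[[[0,2,0,0,10],[0,0,0,0,10]]]'; python3 -m pendant '[[[0,2,0,0,10],[0,0,0,0,10]]]'; python3 -m pendant '[[[0,2,0,0,10],[0,0,0,0,10]]]';python3 -m pendant '[[[0,1,0,0,10],[0,0,0,0,10]]]'
```

```text
time_s: 9.35
eef_pos: [0.4337, 0.2415, 0.018]
eef_rot: [0.001, 0.709, 0.706, 0.001]
wrist_force: [6.7, -4.0, -4.2]
opening: 0.254
time_s: 9.6
eef_pos: [0.4338, 0.2434, 0.018]
eef_rot: [0.002, 0.709, 0.706, 0.001]
wrist_force: [7.3, -4.1, -5.3]
opening: 0.253
time_s: 9.85
eef_pos: [0.4338, 0.2454, 0.018]
eef_rot: [0.002, 0.709, 0.706, 0.001]
wrist_force: [6.0, -4.1, -5.1]
opening: 0.251
time_s: 10.1
eef_pos: [0.4337, 0.2471, 0.0179]
eef_rot: [0.002, 0.709, 0.706, 0.001]
wrist_force: [5.4, -4.9, -4.6]
opening: 0.249
time_s: 10.35
eef_pos: [0.4337, 0.2472, 0.0179]
eef_rot: [0.002, 0.708, 0.706, 0.0]
wrist_force: [6.6, -9.4, -2.8]
opening: 0.248
```

Corner contact at y≈247. I'll press a little more, release, rise, go over the wing nut and take a look.

```bash
python3 -m pendant '[[[0,1,0,0,10],[0,0,0,0,10],[0,0,0,0,50],[0,0,0,0,50],[0,0,0,0,50],[0,0,25,0,50],[0,0,30,0,50]]]'; python3 -m pendant '[[[0,18,0,9.3,50],[0,18,0,9.3,50],[0,18,0,9.3,50],[0,15,0,9.3,50],[0,0,0,0,50]]]'
python3 - <<'E'
from h import *
o=monitor.get_obs(); J=rot(o['eef_rot']).as_matrix()[:2,1];print(o['eef_pos'],np.degrees(np.arctan2(J[1],J[0])),o['opening'],o['wrist_force'])
for n in ['top','side']:
    c=cam(n)
    for t in ['bevel_grip','bevel_pivot','blade_end','wing_grip']:
        r=spotter.tip_of(n,t)
        print(n,t,[((w(c,d['at'])*1000).round(0).tolist(),round(d['confidence'],2)) for d in r[:2]])
save(c,'s5.png',crop=(180,140,330,250),s=5)
E
```

```text
time_s: 11.22
eef_pos: [0.4308, 0.2499, 0.0723]
eef_rot: [-0.001, 0.709, 0.706, -0.001]
wrist_force: [0.2, -0.3, 0.3]
opening: 0.585
time_s: 11.85
eef_pos: [0.4315, 0.3197, 0.0723]
eef_rot: [-0.0, 0.447, 0.895, 0.0]
wrist_force: [0.6, -1.3, 0.1]
opening: 0.589
[0.43147849 0.3197443  0.07228143] 36.955727546591746 0.5885149414235384 [ 0.58386372 -1.34688395  0.05420524]
top bevel_grip [([440.0, 247.0, 34.0], 0.77)]
top bevel_pivot [([438.0, 315.0, 5.0], 0.88)]
top blade_end [([535.0, 248.0, -3.0], 0.59)]
top wing_grip [([567.0, -186.0, 1.0], 0.49)]
side bevel_grip [([433.0, 248.0, 36.0], 0.56)]
side bevel_pivot [([441.0, 317.0, 2.0], 0.74)]
side blade_end []
side wing_grip [([437.0, 315.0, 46.0], 0.55), ([567.0, -192.0, -4.0], 0.24)]
```

View pics/s5.png

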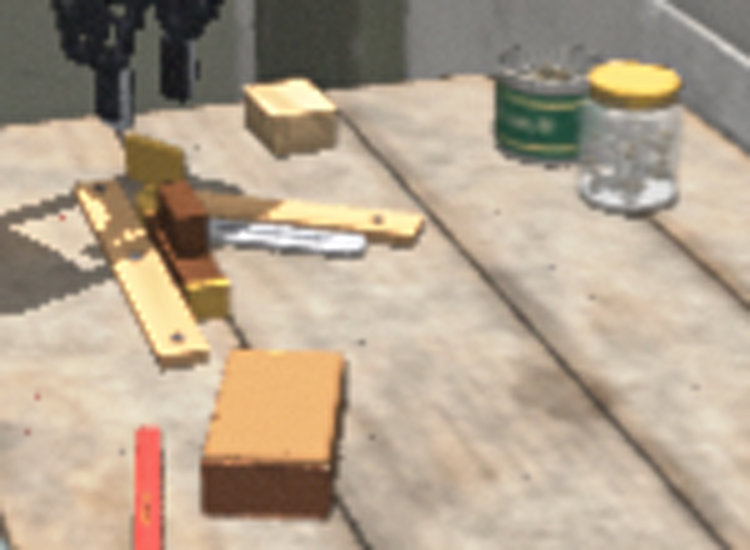

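```bash
python3 - <<'E'
from h import *
c=cam('top'); a=ortho(c,22,380,590,140,390,2); 
for z,(p,q) in [(22,((445.8,318),(445.2,190))),(22,((421.8,318),(421.2,190)))]:
    f=lambda P:(int((390-P[1])*2),int((590-P[0])*2)); cv2.line(a,f(p),f(q),(255,0,255),1)
cv2.imwrite('pics/t6.png',cv2.resize(a,None,fx=1.5,fy=1.5))
E
```

```text
(no output)
```

View pics/t6.png

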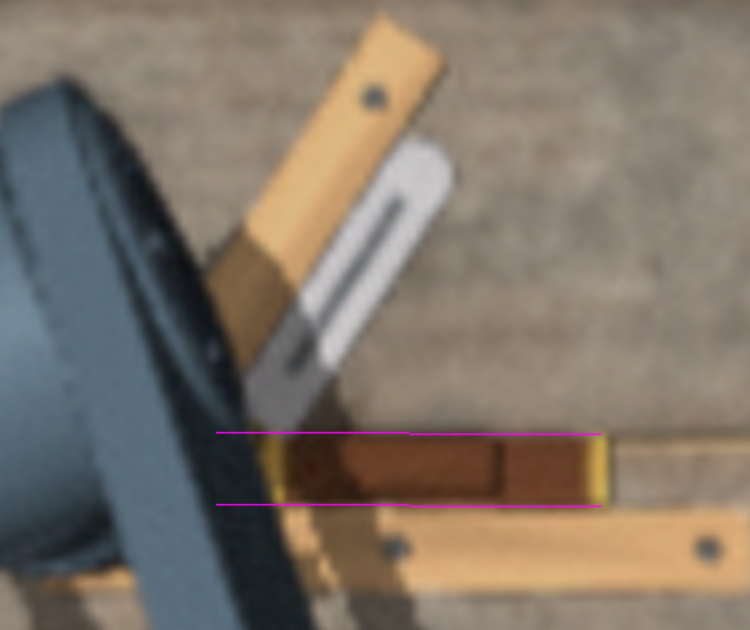

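The stock lies exactly on the predicted lines (rows 433–505) and the blade is flush along the rafter, so the gauge is snug. Now the wing nut.

```bash
python3 -m pendant '[[[2,-2,-20,0,50],[0,0,-21,0,50],[0,0,0,0,50],[0,0,0,0,0],[0,0,0,0,0],[0,0,0,0,0],[0,0,0,0,0],[0,0,0,0,0]]]'; python3 -m pendant '[[[0,0,0,-9,0],[0,0,0,-9,0],[0,0,0,-9,0],[0,0,0,-9,0],[0,0,0,-9,0],[0,0,0,-9,0],[0,0,0,-9,0],[0,0,0,-8,0]]]';  python3 -m pendant '[[[0,0,0,0,0],[0,0,0,0,0]]]'
python3 - <<'E'
from h import *
o=monitor.get_obs(); J=rot(o['eef_rot']).as_matrix()[:2,1];print(o['eef_pos'],np.degrees(np.arctan2(J[1],J[0])),o['opening'],o['wrist_force'],o['torque'])
E
```

```text
time_s: 13.4
eef_pos: [0.4342, 0.317, 0.0324]
eef_rot: [0.0, 0.447, 0.895, 0.0]
wrist_force: [-1.6, -2.8, 5.9]
opening: 0.095
time_s: 14.4
eef_pos: [0.4342, 0.3169, 0.0323]
eef_rot: [0.0, 0.884, 0.467, 0.0]
wrist_force: [-2.4, -1.6, 4.6]
opening: 0.092
time_s: 14.65
eef_pos: [0.4342, 0.3169, 0.0324]
eef_rot: [0.0, 0.883, 0.469, 0.0]
wrist_force: [-2.4, -1.6, 6.5]
opening: 0.092
[0.43417961 0.31690653 0.03236467] -34.05242279596198 0.09195296654851016 [-2.41122233 -1.58462138  6.45256208] [-0.44830248  0.42514592 -0.04500933]
```

```bash
python3 -m pendant '[[[0,0,0,-2,0],[0,0,0,0,0],[0,0,0,0,45],[0,0,0,0,45],[0,0,0,0,45],[0,0,20,0,45],[0,0,25,0,45]]]'; python3 -m pendant '[[[0,-17,0,9,45],[0,-17,0,9,45],[0,-17,0,9,45],[0,-18,0,9,45],[0,0,0,0,45]]]'
python3 - <<'E'
from h import *
o=monitor.get_obs(); J=rot(o['eef_rot']).as_matrix()[:2,1];print(o['eef_pos'],np.degrees(np.arctan2(J[1],J[0])),o['opening'],o['wrist_force'],o['torque'])
c=cam('top'); a=ortho(c,22,380,590,140,390,2); 
for z,(p,q) in [(22,((445.8,318),(445.2,190))),(22,((421.8,318),(421.2,190)))]:
    f=lambda P:(int((390-P[1])*2),int((590-P[0])*2)); cv2.line(a,f(p),f(q),(255,0,255),1)
s=cam('side')['img'][140:250,180:330,::-1]
s=cv2.resize(s,None,fx=3,fy=3,interpolation=cv2.INTER_CUBIC);a=cv2.resize(a,None,fx=.7,fy=.7); a=cv2.copyMakeBorder(a,0,s.shape[0]-a.shape[0],0,0,0)
cv2.imwrite('pics/t7.png',np.hstack([a,s]))
E
```

```text
time_s: 15.52
eef_pos: [0.4332, 0.3166, 0.0761]
eef_rot: [-0.0, 0.891, 0.453, -0.001]
wrist_force: [0.4, -0.1, 0.5]
opening: 0.528
time_s: 16.15
eef_pos: [0.4339, 0.2472, 0.0762]
eef_rot: [-0.0, 0.709, 0.706, -0.0]
wrist_force: [0.3, -0.9, -0.3]
opening: 0.53
[0.43385435 0.24721289 0.07621494] -0.23795907308608133 0.5300591362422568 [ 0.33404688 -0.9406609  -0.26946627] [ 0.00462918 -0.00059068 -0.0279921 ]
```

View pics/t7.png

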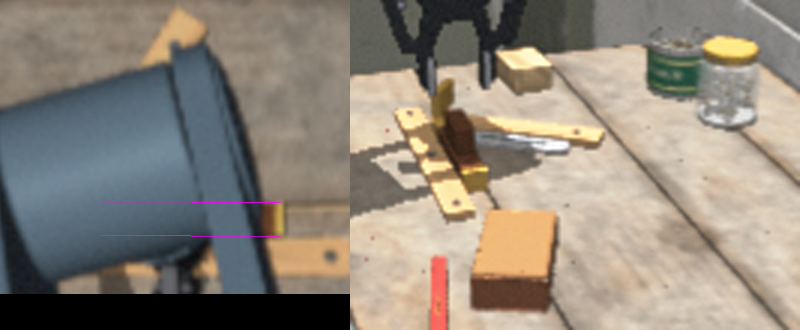

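The gauge has not moved and the wing bar has turned. Re-grip the block and lift.

```bash
python3 -m pendant '[[[0,0,-30,0,45],[0,0,-29,0,45],[0,0,0,0,45],[0,0,0,0,10],[0,0,0,0,10],[0,0,0,0,10],[0,0,0,0,10],[0,0,0,0,10]]]'; python3 -m pendant '[[[2,-4,20,0,10],[0,0,25,0,10],[0,0,20,0,10],[0,-20,0,0,10],[0,-40,0,-9,10],[0,-40,0,-9,10],[0,-40,0,-9,10],[0,-40,0,-9,10]]]'; python3 -m pendant '[[[0,-40,0,-9,10],[0,-40,0,-9,10],[0,-40,0,-9,10],[-3,-40,0,-9,10],[-3,-40,0,-9,10],[-3,-40,0,-9,10],[0,-20,0,0,10],[0,0,0,0,10]]]'
python3 - <<'E'
from h import *
o=monitor.get_obs(); J=rot(o['eef_rot']).as_matrix()[:2,1];print(o['eef_pos'],np.degrees(np.arctan2(J[1],J[0])),o['opening'],o['wrist_force'],o['torque'],o['q'].round(2))
E
```

```text
time_s: 17.25
eef_pos: [0.4345, 0.2484, 0.0186]
eef_rot: [0.0, 0.708, 0.707, 0.001]
wrist_force: [-3.2, 1.4, 6.6]
opening: 0.25
time_s: 18.25
eef_pos: [0.4356, 0.0626, 0.0824]
eef_rot: [0.0, 0.892, 0.451, 0.0]
wrist_force: [0.9, -0.2, -4.6]
opening: 0.249
time_s: 19.25
eef_pos: [0.4269, -0.1971, 0.0824]
eef_rot: [0.0, 1.0, -0.001, 0.0]
wrist_force: [-0.2, 0.8, -5.4]
opening: 0.251
[ 0.42686494 -0.19707122  0.08235871] -90.07418730545966 0.2506087243417957 [-0.18347834  0.79244687 -5.40579047] [ 0.08595252  0.03016573 -0.01683942] [-0.69  0.15  1.98  0.    1.01  0.89]
```

```bash
python3 - <<'E'
from h import *
for n in ['top','side']:
    c=cam(n)
    for t in ['bevel_grip','bevel_pivot','blade_end','guide_rail','fence_end']:
        r=spotter.tip_of(n,t)
        print(n,t,[((w(c,d['at'])*1000).round(0).tolist(),round(d['confidence'],2)) for d in r[:2]])
    if n=='top': a=ortho(c,10,340,600,-380,-130,1.6)
s=c['img'][190:370,200:400,::-1]
s=cv2.resize(s,None,fx=2,fy=2,interpolation=cv2.INTER_CUBIC);b=np.zeros((416,400,3),np.uint8);b[:360]=s
cv2.imwrite('pics/t8.png',np.hstack([a,b]))
E
```

```text
top bevel_grip [([427.0, -196.0, 97.0], 0.7)]
top bevel_pivot [([500.0, -198.0, 70.0], 0.56)]
top blade_end []
top guide_rail [([565.0, -187.0, 2.0], 0.63)]
top fence_end [([497.0, -196.0, 68.0], 0.16)]
side bevel_grip [([425.0, -195.0, 101.0], 0.76)]
side bevel_pivot [([499.0, -193.0, 62.0], 0.86)]
side blade_end [([435.0, -292.0, 65.0], 0.81)]
side guide_rail [([568.0, -190.0, -4.0], 0.57)]
side fence_end [([452.0, -329.0, 11.0], 0.83), ([567.0, -190.0, -4.0], 0.7)]
```

View pics/t8.png

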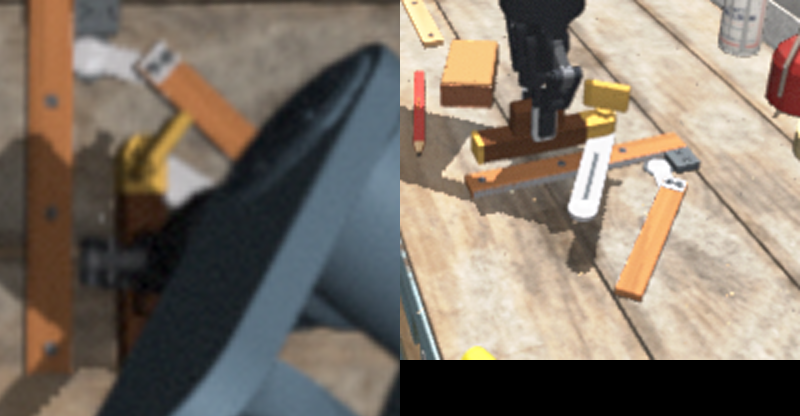

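The blade points between rail and fence with room to spare. Lower it, then touch the rail.

```bash
python3 -m pendant '[[[0,0,-25,-0.2,10],[0,0,-25,0,10],[0,0,-14,0,10],[0,0,0,0,10],[0,4,0,0,10],[0,2,0,0,10],[0,0,0,0,10]]]'; python3 -m pendant '[[[0,2,0,0,10],[0,0,0,0,10]]]'; python3 -m pendant '[[[0,2,0,0,10],[0,0,0,0,10]]]'; python3 -m pendant '[[[0,2,0,0,10],[0,0,0,0,10]]]'
```

```text
time_s: 20.72
eef_pos: [0.4269, -0.1899, 0.0185]
eef_rot: [0.0, 1.0, -0.002, 0.0]
wrist_force: [0.2, 0.2, -4.3]
opening: 0.248
time_s: 20.98
eef_pos: [0.427, -0.1884, 0.0185]
eef_rot: [0.0, 1.0, -0.002, 0.0]
wrist_force: [-0.8, -1.5, -3.7]
opening: 0.246
time_s: 21.22
eef_pos: [0.427, -0.1883, 0.0186]
eef_rot: [0.002, 1.0, -0.002, 0.0]
wrist_force: [-2.7, -9.3, -6.5]
opening: 0.248
time_s: 21.48
eef_pos: [0.4271, -0.188, 0.0188]
eef_rot: [0.003, 1.0, -0.002, 0.0]
wrist_force: [-5.3, -16.9, -10.3]
opening: 0.25
```

```bash
python3 -m pendant '[[[0,-3,0,0,10],[8,0,0,0,10],[8,0,0,0,10],[8,0,0,0,10],[8,0,0,0,10],[8,0,0,0,10],[8,0,0,0,10],[8,0,0,0,10]]]'; python3 -m pendant '[[[4,0,0,0,10],[2,0,0,0,10],[0,0,0,0,10]]]'; python3 -m pendant '[[[2,0,0,0,10],[0,0,0,0,10]]]'; python3 -m pendant '[[[2,0,0,0,10],[0,0,0,0,10]]]'; python3 -m pendant '[[[2,0,0,0,10],[0,0,0,0,10]]]'
```

```text
time_s: 22.48
eef_pos: [0.4824, -0.1885, 0.0183]
eef_rot: [0.001, 1.0, -0.002, -0.001]
wrist_force: [-4.6, -8.7, -4.2]
opening: 0.25
time_s: 22.85
eef_pos: [0.4885, -0.1886, 0.0183]
eef_rot: [0.001, 1.0, -0.002, -0.0]
wrist_force: [-2.4, -7.8, -4.6]
opening: 0.246
time_s: 23.1
eef_pos: [0.4903, -0.1885, 0.0182]
eef_rot: [0.001, 1.0, -0.002, -0.001]
wrist_force: [-3.4, -7.1, -3.4]
opening: 0.245
time_s: 23.35
eef_pos: [0.4923, -0.1886, 0.0183]
eef_rot: [0.001, 1.0, -0.002, -0.001]
wrist_force: [-4.2, -7.7, -4.6]
opening: 0.246
time_s: 23.6
eef_pos: [0.4943, -0.1886, 0.0182]
eef_rot: [0.001, 1.0, -0.002, -0.001]
wrist_force: [-4.9, -7.3, -3.2]
opening: 0.253
```

```bash
python3 -m pendant '[[[2,0,0,0,10],[0,0,0,0,10]]]'; python3 -m pendant '[[[2,0,0,0,10],[0,0,0,0,10]]]'; python3 -m pendant '[[[1.5,0,0,0,10],[0,0,0,0,10]]]'; python3 -m pendant '[[[1.5,0,0,0,10],[0,0,0,0,10]]]'
```

```text
time_s: 23.85
eef_pos: [0.4963, -0.1886, 0.0182]
eef_rot: [0.001, 1.0, -0.002, -0.001]
wrist_force: [-3.7, -8.3, -4.3]
opening: 0.244
time_s: 24.1
eef_pos: [0.4983, -0.1886, 0.0182]
eef_rot: [0.001, 1.0, -0.002, -0.001]
wrist_force: [-4.6, -7.9, -4.0]
opening: 0.242
time_s: 24.35
eef_pos: [0.4988, -0.1886, 0.0181]
eef_rot: [0.001, 1.0, -0.002, -0.002]
wrist_force: [-8.7, -8.6, -1.8]
opening: 0.241
time_s: 24.6
eef_pos: [0.499, -0.1886, 0.018]
eef_rot: [0.001, 1.0, -0.002, -0.003]
wrist_force: [-14.5, -9.8, 1.8]
opening: 0.244
```

Seated at x≈499 (expected ~498). Now I'll release, back away and check.

```bash
python3 -m pendant '[[[0,0,0,0,45],[0,0,0,0,45],[0,0,0,0,45],[0,0,20,0,45],[0,0,30,0,45],[0,0,30,0,45],[-20,40,10,0,45],[-20,50,10,0,45]]]'; python3 -m pendant '[[[-20,50,10,0,45],[-10,50,10,0,45],[0,50,0,0,45],[0,50,0,0,45],[0,0,0,0,45],[0,0,0,0,45]]]'
python3 - <<'E'
from h import *
c=cam('top'); o=ortho(c,10,350,600,-360,-140,2); hsv=cv2.cvtColor(o,cv2.COLOR_BGR2HSV)
m=cv2.inRange(hsv,(4,115,90),(16,255,255)); m=cv2.morphologyEx(m,cv2.MORPH_CLOSE,np.ones((9,9)));m=cv2.morphologyEx(m,cv2.MORPH_OPEN,np.ones((11,11)))
for k in sorted(cv2.findContours(m,cv2.RETR_EXTERNAL,cv2.CHAIN_APPROX_NONE)[0],key=cv2.contourArea)[::-1][:3]:
    b=cv2.boxPoints(cv2.minAreaRect(k));cv2.polylines(o,[b.astype(int)],True,(255,0,255),1)
    P=np.c_[600-b[:,1]/2,-140-b[:,0]/2]; e=max([P[1]-P[0],P[2]-P[1]],key=np.linalg.norm)
    print(cv2.contourArea(k)/4,P.round(1).tolist(),np.degrees(np.arctan2(e[1],e[0])).round(2))
s=cam('side')['img'][190:350,230:400,::-1]; s=cv2.resize(s,None,fx=2,fy=2,interpolation=cv2.INTER_CUBIC)
b=np.zeros((o.shape[0],s.shape[1],3),np.uint8);b[:s.shape[0]]=s
cv2.imwrite('pics/t9.png',np.hstack([o,b]))
print(monitor.get_obs()['eef_pos'])
E
```

```text
time_s: 25.6
eef_pos: [0.4621, -0.0967, 0.1192]
eef_rot: [0.0, 1.0, -0.003, 0.001]
wrist_force: [0.0, -0.3, -0.2]
opening: 0.53
time_s: 26.35
eef_pos: [0.4319, 0.103, 0.1384]
eef_rot: [0.0, 1.0, -0.002, 0.0]
wrist_force: [0.3, -0.4, 0.7]
opening: 0.527
6461.875 [[367.5, -145.60000610351562], [600.2000122070312, -147.60000610351562], [600.0, -176.89999389648438], [367.29998779296875, -174.8000030517578]] -0.51
3165.125 [[550.7000122070312, -230.89999389648438], [572.0999755859375, -244.5], [493.79998779296875, -367.6000061035156], [472.3999938964844, -354.1000061035156]] -122.44
1031.5 [[544.4000244140625, -178.0], [550.0999755859375, -201.6999969482422], [481.70001220703125, -218.1999969482422], [476.0, -194.60000610351562]] -166.39
[0.43203376 0.10205614 0.13832219]
```

View pics/t9.png

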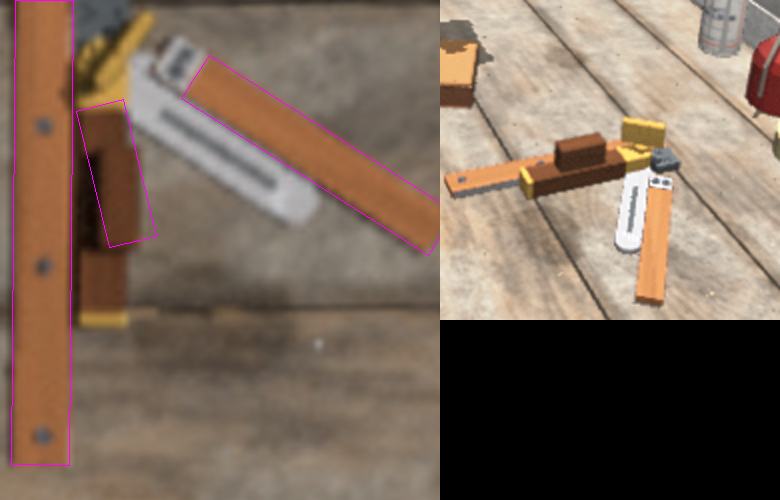

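The fence now reads −122.4°, i.e. ~57.8° from the rail against the pattern's 57.3°. The stock looks a touch off-parallel (col 78 at the top, 82 at the bottom), so I'll measure it in its own plane.

```bash
python3 - <<'E'
from h import *
c=cam('top'); s=4
def edge(o,rows,c0,c1,sgn):
    g=cv2.GaussianBlur(cv2.cvtColor(o,cv2.COLOR_BGR2GRAY),(9,9),2).astype(float); gx=np.gradient(g,axis=1)*sgn
    cols=np.array([c0+np.argmax(gx[r,c0:c1]) for r in rows]); p=np.polyfit(rows,cols,1)
    k=np.abs(cols-np.polyval(p,rows))<6; p=np.polyfit(rows[k],cols[k],1); return p,k.mean()
y1=-150
o=ortho(c,22,420,590,-230,y1,s); R0=lambda x:int((590-x)*s)
for nm,xs in [('whole',(550,442)),('lower',(470,442)),('upper',(550,525))]:
  rows=np.arange(R0(xs[0]),R0(xs[1]))
  for side,(a,b),sg in [('railside',(-165,-184),-1),('outer',(-192,-208),1)]:
    p,f=edge(o,rows,int((y1-a)*s),int((y1-b)*s),sg)
    print(nm,side,'y at x=545,445:',[(y1-np.polyval(p,R0(x))/s).round(1) for x in (545,445)],'slope deg',np.degrees(np.arctan(p[0])).round(2),f.round(2))
o2=ortho(c,10,380,600,-230,y1,s)
rows=np.arange(int(20*s),int(210*s)); 
p,f=edge(o2,rows,int(18*s),int(30*s),1);print('rail face',np.degrees(np.arctan(p[0])),[(y1-np.polyval(p,(600-x)*s)/s).round(1) for x in (545,445)],f)
p,f=edge(o2,np.arange(int(175*s),int(215*s)),int(18*s),int(30*s),1);print('free rail face',np.degrees(np.arctan(p[0])),[(y1-np.polyval(p,(600-x)*s)/s).round(1) for x in (545,445)],f)
cv2.imwrite('pics/t10.png',cv2.resize(o,None,fx=1.2,fy=.85))
for n in ['top','side']:
    c=cam(n)
    for t in ['bevel_grip','bevel_pivot','blade_end','fence_end','guide_rail']:
        r=spotter.tip_of(n,t); print(n,t,[((w(c,d['at'])*1000).round(0).tolist(),round(d['confidence'],2)) for d in r[:1]])
E
```

```text
whole railside y at x=545,445: [np.float64(-171.7), np.float64(-171.1)] slope deg -0.37 0.97
whole outer y at x=545,445: [np.float64(-203.1), np.float64(-199.6)] slope deg -2.04 0.03
lower railside y at x=545,445: [np.float64(-170.0), np.float64(-171.0)] slope deg 0.59 1.0
lower outer y at x=545,445: [np.float64(-206.1), np.float64(-197.7)] slope deg -4.81 0.88
upper railside y at x=545,445: [np.float64(-170.4), np.float64(-180.7)] slope deg 5.91 0.94
upper outer y at x=545,445: [np.float64(-198.7), np.float64(-208.5)] slope deg 5.63 0.86
rail face -1.1618154508070596e-15 [np.float64(-170.5), np.float64(-170.5)] 0.002631578947368421
free rail face -1.3156345778566083 [np.float64(-172.2), np.float64(-169.9)] 0.58125
top bevel_grip [([498.0, -189.0, 34.0], 0.85)]
top bevel_pivot [([571.0, -188.0, 7.0], 0.77)]
top blade_end [([504.0, -288.0, -4.0], 0.82)]
top fence_end [([480.0, -346.0, 6.0], 0.65)]
top guide_rail [([565.0, -189.0, 2.0], 0.76)]
side bevel_grip [([497.0, -187.0, 38.0], 0.71)]
side bevel_pivot [([570.0, -189.0, 1.0], 0.91)]
side blade_end [([502.0, -287.0, 4.0], 0.64)]
side fence_end [([478.0, -346.0, 12.0], 0.64)]
side guide_rail [([565.0, -191.0, -6.0], 0.69)]
```

View pics/t10.png

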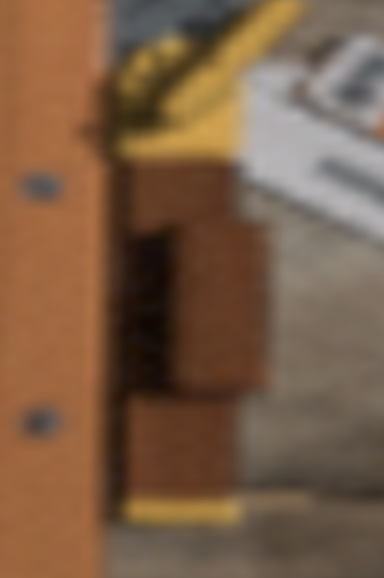

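In the stock's own plane (z=22), its outer edge runs straight (col ~240 at top and bottom). Its inner edge sits at y≈−175.5, on the rail face, so it is flush. The fence end reads (479,−346), matching the value predicted from the pattern angle. Handing in.

```bash
python3 -c "
from h import *
print(order.hand_in(), monitor.get_obs()['time_s'])"
```

```text
the job is handed in; nothing more can be done
the job is handed in; nothing more can be done
```

The job is handed in at about 27 s on the robot clock (limit 69 s). The locked gauge is seated in the saw guide with the gripper clear of it.

**What I did:**
- I seated the gauge in the pattern corner, feeling contact on both battens. The top view showed the stock flush along the long batten and the blade flat along the other.
- I turned the wing nut about 73° clockwise by the commanded motion (1.27 rad; it counts as tight above 1.0).
- I carried the gauge to the guide, pressed it against the rail and slid it in until it met the stop. Only the blade touched the fence.

**Last checks:**
- **Fence angle:** about 57.8° from the rail, against 57.3° measured on the pattern, which is within measuring error. The fence end read (479, −346) mm in both cameras, where the pattern angle predicts it.
- **Seating:** the stock's inner edge sits on the rail face in the top view, and the gauge stopped at x ≈ 499 mm, about 2 mm from the expected seat.

**Checks that failed or disagreed:**
- My automatic edge fit on the seated stock gave inconsistent values, so I judged it parallel to the rail by eye from the picture.
- The network's pivot readings in x were 3–5 mm off the contact positions, at both the pattern corner and the guide. I trusted contact and picture.
- I did not measure how tight the wing nut is. That rests on the angle turned and the bar's new position in the pictures.

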